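# Draw the sprung magnifier over a ring at the jeweller's bench

### The arm

A 6-joint arm with a two-finger parallel gripper is mounted at the origin on the work surface. World frame = base frame: x ahead of the robot, y to its left, z up, the work surface at z = 0. Lengths are in m, angles in rad, forces in N, time in s.
With the tool pointing down it reaches from about 0.3 to 0.875 m from the base axis. Payload 6.4 kg.
Tool frame: the origin (TCP) lies midway between the tips of the shut fingers; the grasp point (between the pads) lies 19 mm behind it; z points along the fingers, y is the line along which they close (so a half turn about z gives the same grasp; the last joint's range is limited). The gripper opens to 85 mm and grips with 20 to 120 N. Pads are 22 mm wide; open, the fingers measure 114 mm over their backs; the gripper's body (76 mm by 85 mm) begins 54 mm behind the grasp point. The pads swing forward as they close: fully open they stand 13 mm farther back than shut.
Start: joints at [-1.476, 0.181, 1.607, -0, 1.354, -0.206], TCP at [0.17, -0.549, 0.231] pointing down, gripper open.
Joint ranges: [-2.99, 2.99], [-0.89, 2.07], [0.3, 2.58], [-1.14, 4.28], [0, 2.63], [-3.12, 3.12]. Speed limits (rad/s): [2.57, 2.57, 3.01, 3.14, 3.14, 3.14].

### API

Orientations are given as a unit quaternion [w, x, y, z].
In Python, from bench import ctrl gives the robot as it stands. The module is installed in compiled form; this text tells all that it offers.
- The arm moves only by the tool move_arm, never from a script. Its argument "plan" is one flat list of numbers, 6 for each row, row after row: the shift along the world's x, y, z in units of 50 mm (1.0 is 50 mm), then the turn, a rotation vector about the world's x, y, z in rad. A call has 1 to 10 rows; each row is the pose to reach, as a shift and turn from the pose commanded when the call began; what a row does not reach only later rows make up. A row lasts 1/8 s, in which the tool goes at most 62.5 mm and 10.7 degrees, less where a joint would pass 70% of its speed; a pose out of reach is approached as far as the arm can. A call with a gripper value outside its range is refused whole. "grip" is the finger opening in mm, from 0 to 85.4, set as the call begins (left out, the last holds). The fingers move at their own pace and stop on an object; the grip force is fixed at half the most. Time passes only in rows, so rows that repeat a pose let the fingers close. It gives the time, the measured TCP pose, the force, the opening and the grip force at its end, in the units of the state.
- ctrl.get_obs(): the state, without advancing time (a new reading comes with each control period).
- ctrl.camera(name): name is "scene" or "top" or "wrist"; returns a dict with "pixels" (480x640x3 uint8, red, green, blue), "fx", "fy", "cx", "cy" (pixels), "origin" and "attitude" of the camera in the world. Camera axes: x right, y down, z forward; pixel columns grow to the right and rows downward; lengths in m; the calibration is good to about 2 mm. The wrist camera is an equidistant fisheye: a pixel r from the principal point sees the ray r / f radians off the axis. A picture is of the moment at which its call begins. There is no depth.
- ctrl.hand_in(): hands the job in; it is judged then, once.
The state is a dict: "time_s": time; "q": joint angles; "dq": joint speeds; "joint_efforts": joint torques, N m; "eef_pos": TCP position; "eef_rot": TCP orientation; "wrist_force": force on the tool from outside, world axes, zero at the start; "torque": the same for the moment, N m; "opening": opening from 0.0 (shut) to 1.0 (fully open); "grasp_force": force on a finger pad.
Only numpy, scipy, OpenCV 4.12 (cv2) and the standard library are available. Lean on these libraries where they do the work, as an engineer would, in place of code of your own. Each camera call takes 0.05 s, during which the arm holds its last target. There are 200 camera calls.

### The job

Lay the wooden ring clamp in the two forks of the inspection stand, centred lengthwise on them with its ring end towards the magnifier, and let go of it. Then take the magnifier's upright knob and pull the sprung telescoping rod out of its sleeve until the whole dark band on the rod has just come out, so that the lens is over the ring. Finish while still holding it there against the spring, and leave the other things on the bench alone.

Things in the scene. Friction and masses are not known exactly. Their poses are not given: they have to be found in the camera images.
- clamp: ring clamp (wooden hand vice), loose, about 90 g: a wooden bar 24 mm wide (its x), 110 mm long (its y), 22 mm thick, lying flat, with a thin brass band round it and a steel finger ring 23 mm across held flat in the jaws at its +y end (overall from y = -55 to +84 mm). Origin: centre of the bar's underside. Grip it across its width at the middle.
- ring (a point): the centre of the finger ring on the clamp: 68 mm along the clamp's +y and 11 mm above its underside.
- stand: inspection stand, fixed: grey base plate 90 mm (x) by 485 mm (y, from -175 to +310 mm), 12 mm thick; two posts carry a level aluminium sleeve over the +y half, two black forks stand at the -y end. Origin: at bench level; z up. Sleeve and forks lie along its y; the rod is drawn out towards its -y. The stand's points share its axes.
- fork_seat (a point): midpoint of the two forks at their floors, 50 mm above the bench, at y = -115 mm of the stand, axes as the stand's. Forks: 10 mm thick, 66 mm clear between them along y (open down to the base plate), U-shaped, flat floor, 28 mm wide inside, flared lips up to 78 mm above the bench. Seated, the clamp's origin is here, its axes as the stand's.
- ring_place (a point): where the ring's centre is when the clamp is seated centrally (y = -47 mm of the stand, 61 mm above the bench), which is under the lens when the rod is at its mark.
- sleeve_mouth (a point): centre of the sleeve's open end, on the rod's axis, y = +130 mm of the stand, 130 mm above the bench. The sleeve is 22 mm in diameter and runs from here to the stand's +y.
- boom (a joint): how far the rod is drawn out (m): 0 = home, as at the start; 0.12 = end stop. The dark band (8 mm wide) begins to show at 0.072 and is just wholly out at 0.080. A spring pulls it home: 3.5 N at 0, rising by 50 N/m to 7.5 N at the mark, plus 0.5 N friction; let go, it runs back.
- knob (a point): the point to grip on the rod's upright black knob, on its axis, 167 mm above the bench. Knob 16 mm in diameter, from 7 to 57 mm above the rod's axis (top 187 mm above the bench), 40 mm out from the sleeve mouth when home. The rod is 14 mm in diameter. Knob, rod and lens move as one.
- lens (a point): centre of the level round lens, 78 mm in diameter over its black rim, 8 mm thick, at the rod's height, 55 mm farther out than the knob.
- mark (a point): the end, nearer the sleeve, of the dark band round the rod: 80 mm inside the sleeve mouth when home, level with the mouth when the band has just come out whole.
- burr_stand: bystander, loose: blue three-tier round burr holder, 90 mm in diameter, about 105 mm tall over the burrs. Origin: centre of its underside.
- findings_box: bystander, loose: flat clear plastic compartment box 160 x 100 x 34 mm. Origin: centre of its underside.
- pliers: bystander, loose: small pliers with green grips lying flat, about 145 mm long, 16 mm thick, beyond the stand. Origin: bench level under the pivot.

How it is judged:
By the outcome, as a careful person would: the job done as asked, in the order asked, and still so for the second after the job is handed in, while the arm keeps its last pose, push and grip.
It also fails if it takes over 48 s, if anything falls off the work surface, if the arm or the gripper's body presses on something with over 40 N, if the wrist force passes 120 N, or if a joint passes its speed limit or range.

## Working session

There is one attempt and no reset: what is moved stays moved. The work goes in short steps, Python scripts to look and compute and a tool call to move; the robot and the scene stay as the last step left them, time stands still between calls to the robot, and variables do not carry over. Pictures are saved under pics/ and viewed, at most 10 in all, crops included, and the job is handed in when it is done.

Besides the shell and the picture viewer there is one more tool, called by a JSON object that holds its "op" and its "data". move_arm: Moves the arm, as the interface text tells. Its arguments: {"type":"object","properties":{"plan":{"type":"array"},"grip":{"type":"number"}},"required":["plan"]}

```bash
mkdir -p pics; cat > h.py <<'E'
import numpy as np, cv2
from scipy.spatial.transform import Rotation as R
from bench import ctrl
def rot(a):
    a=np.array(a,float)
    return a if a.shape==(3,3) else R.from_quat(a,scalar_first=True).as_matrix()
def cam(n,save=None):
    c=ctrl.camera(n); c['name']=n; c['A']=rot(c['attitude'])
    if save: cv2.imwrite('pics/'+save,c['pixels'][:,:,::-1])
    return c
def ray(c,u,v):
    x=(u-c['cx'])/c['fx'];y=(v-c['cy'])/c['fy']
    if c['name']=='wrist':
        r=np.hypot(x,y); d=np.array([x/r*np.sin(r),y/r*np.sin(r),np.cos(r)]) if r>0 else np.array([0,0,1.])
    else: d=np.array([x,y,1.])
    return c['A']@(d/np.linalg.norm(d))
def onz(c,u,v,z):
    d=ray(c,u,v);o=np.array(c['origin']); return o+d*(z-o[2])/d[2]
E
python3 - <<'E'
from h import *
for n in('top','scene'):
    c=cam(n,n+'0.png'); print(n,c['origin'],c['A'].round(3).tolist(),c['fx'],c['cx'],c['cy'])
o=ctrl.get_obs();print(o)
E
```

```text
top [ 0.46839054 -0.0270222   1.54010482] [[-0.01, -0.997, 0.073], [-1.0, 0.01, 0.007], [-0.008, -0.073, -0.997]] 586.8731300505799 318.466205317331 237.39487869651276
scene [ 1.0950153  -0.795844    1.05621813] [[0.839, 0.373, -0.396], [0.544, -0.6, 0.587], [-0.018, -0.708, -0.706]] 548.8691595391526 320.4988530726716 242.76107947641486
{'time_s': 0.1, 'q': array([-1.47629367e+00,  1.81488940e-01,  1.60788900e+00, -2.01273248e-05,
        1.35381141e+00, -2.06286809e-01]), 'dq': array([-8.43948079e-05, -1.47424664e-05, -1.00927764e-03,  2.30071455e-04,
       -1.38215074e-03, -1.67061362e-03]), 'joint_efforts': array([ 2.30580645e-04, -4.45877588e+01, -3.52237844e+01, -3.18665607e-04,
        4.15748247e-03,  2.39872600e-05]), 'eef_pos': array([ 0.17032802, -0.54867685,  0.23047096]), 'eef_rot': array([-7.97649043e-04,  9.88711372e-01,  1.49830521e-01,  3.47874301e-05]), 'wrist_force': array([0.1998074 , 0.28702614, 0.27954929]), 'torque': array([0.01067885, 0.00721294, 0.05716617]), 'grasp_force': 0.0, 'opening': 0.9987218827441652}
```

View pics/top0.png

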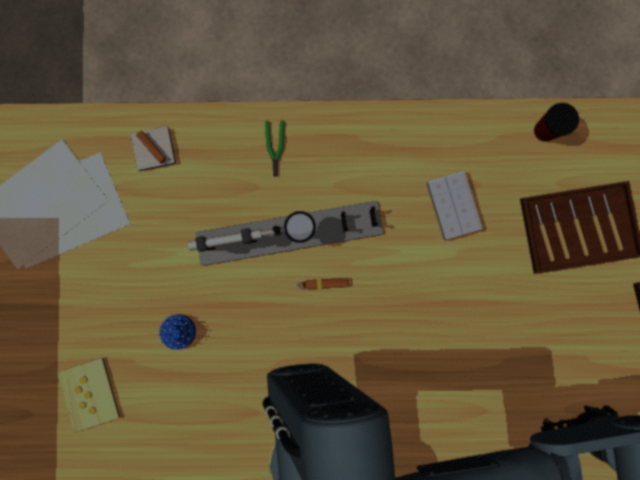

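View pics/scene0.png

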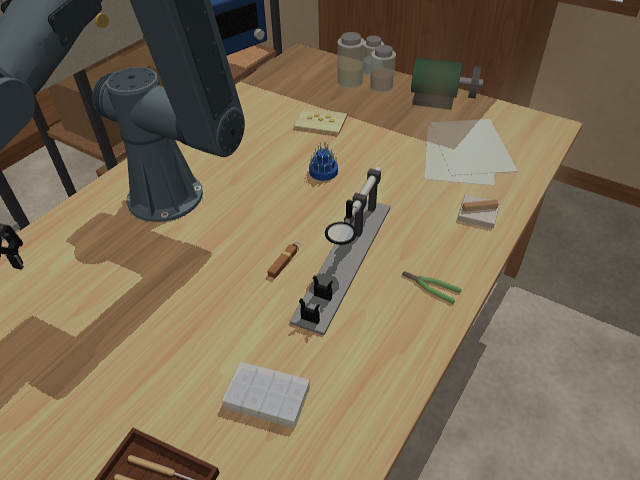

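The top view shows the stand's plate from about (197,250) to (383,218), with the forks at its right end. The clamp is at (300–352, 284) with its ring end on the left, the same way as the stand's +y. The burr stand is at (178,331) and the box at (455,205).

```bash
python3 - <<'E'
from h import *
c=cam('top'); im=c['pixels']; 
print([im[v,u].tolist() for u,v in[(335,284),(335,300),(360,225),(300,262),(220,258),(345,284),(320,284)]])
hsv=cv2.cvtColor(im,cv2.COLOR_RGB2HSV)
g=((hsv[...,1]<60)).astype(np.uint8)*255; m=np.zeros_like(g); m[195:272,180:395]=g[195:272,180:395]
m=cv2.morphologyEx(m,cv2.MORPH_CLOSE,np.ones((7,7)))
k=max(cv2.findContours(m,0,1)[0],key=cv2.contourArea); print(cv2.contourArea(k))
b=cv2.boxPoints(cv2.minAreaRect(k)); print(b.tolist())
for p in b: print(onz(c,*p,0.012).round(4))
cv2.drawContours(im,[k],-1,(255,0,0),1)
# clamp
w=np.zeros_like(g); h=hsv[270:298,285:365]; w[270:298,285:365]=((h[...,0]<13)&(h[...,1]>110)).astype(np.uint8)*255
k=max(cv2.findContours(cv2.morphologyEx(w,cv2.MORPH_CLOSE,np.ones((5,7))),0,1)[0],key=cv2.contourArea)
b=cv2.boxPoints(cv2.minAreaRect(k));cv2.drawContours(im,[k],-1,(0,255,0),1)
for p in b: print('c',p,onz(c,*p,0.015).round(4))
cv2.imwrite('pics/m.png',cv2.resize(im[190:300,180:400,::-1],None,fx=3.6,fy=3.6,interpolation=0))
E
```

```text
[[103, 55, 27], [124, 111, 65], [85, 84, 82], [124, 109, 63], [89, 88, 87], [105, 57, 28], [121, 102, 39]]
6047.0
[[185.49156188964844, 231.603759765625], [376.6499938964844, 198.29583740234375], [382.7852783203125, 233.50711059570312], [191.62686157226562, 266.8150329589844]]
[0.5986 0.3317 0.012 ]
[ 0.6811 -0.1697  0.012 ]
[ 0.5883 -0.1841  0.012 ]
[0.5063 0.315  0.012 ]
c [302.79535 281.2374 ] [0.4661 0.0255 0.015 ]
c [346.8499 277.9741] [ 0.4734 -0.0888  0.015 ]
c [347.38745 285.23056] [ 0.4547 -0.0899  0.015 ]
c [303.3329  288.49387] [0.4473 0.0242 0.015 ]
```

View pics/m.png

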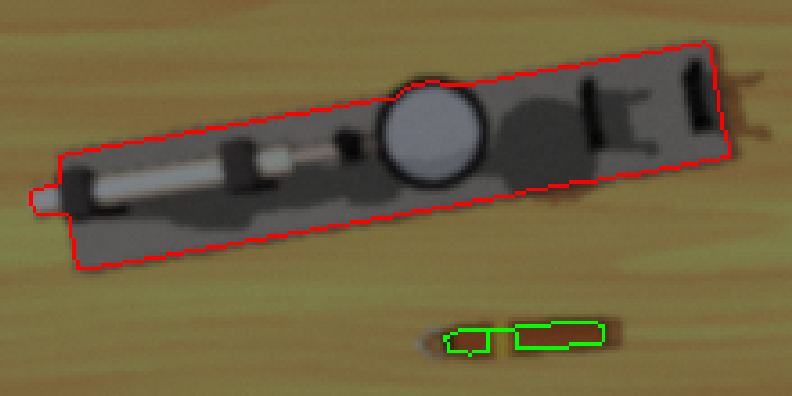

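The outlines fit the plate well. The clamp runs from the ring tip at crop (422,343) to the butt at (618,333).

```bash
python3 - <<'E'
from h import *
c=cam('top')
f=lambda p,z:onz(c,p[0]/3.6+180,p[1]/3.6+190,z)[:2]
a,b,d,e=[f(p,.012) for p in[(708,43),(731,156),(79,269),(61,155)]]
print(np.linalg.norm(a-b),np.linalg.norm(b-d),np.linalg.norm(a-e))
ax=(d-b)+(e-a); ax/=np.linalg.norm(ax); xs=np.array([ax[1],-ax[0]])
ctr=(a+b+d+e)/4; O=ctr-ax*0.0675
print('stand',O,'yaw',np.arctan2(-ax[0],ax[1]),'fork',O-ax*.115,'knobhome',O+ax*.09)
t=f((422,343),.011);k=f((618,333),.011);u=t-k;L=np.linalg.norm(u);u/=L
print('clamp',k+u*.055,L,np.arctan2(-u[0],u[1]))
print('fork img', f((592,115),.078), f((697,95),.078),'knob',f((348,143),.187))
print(rot(ctrl.get_obs()['eef_rot']).round(3))
E
```

```text
0.08406754888656671 0.4792640710739015 0.47747442167994714
stand [ 0.60242839 -0.00777874] yaw 0.16190547191854432 fork [ 0.62096628 -0.12127476] knobhome [0.58792047 0.08104423]
clamp [ 0.45934412 -0.04631917] 0.14159006722414627 0.04130246803063912
fork img [ 0.61313483 -0.08202311] [ 0.62634691 -0.15517069] knob [0.58587724 0.07917595]
[[ 0.955  0.296 -0.   ]
 [ 0.296 -0.955  0.001]
 [ 0.    -0.001 -1.   ]]
```

{"op": "move_arm", "data": {"plan": [5.8,10.0,-0.4,0,0,1.31,5.8,10.0,-0.4,0,0,1.31,5.8,10.0,-0.4,0,0,1.31,5.8,10.0,-0.4,0,0,1.31,5.8,10.0,-0.4,0,0,1.31,5.8,10.0,-0.4,0,0,1.31,5.8,10.0,-0.4,0,0,1.31,5.8,10.0,-0.4,0,0,1.31,5.8,10.0,-0.4,0,0,1.31,5.8,10.0,-0.4,0,0,1.31]}}

```text
time_s: 1.45
eef_pos: [0.4612, -0.046, 0.2111]
eef_rot: [-0.0, 0.691, 0.723, 0.0]
wrist_force: [-0.2, 0.4, -0.2]
opening: 1.004
grasp_force: 0.0
```

```bash
python3 - <<'E'
from h import *
c=cam('wrist','w1.png');o=ctrl.get_obs()
print(c['origin'],c['A'].round(3).tolist(),c['fx'],c['cx'],c['cy'],o['eef_pos'],rot(o['eef_rot']).round(3).tolist(),o['q'])
E
```

```text
[0.45882528 0.02994859 0.3535074 ] [[0.999, 0.041, 0.013], [0.043, -0.954, -0.296], [0.0, 0.296, -0.955]] 371.64829954431775 327.29412133889014 235.37276543523814 [ 0.46123448 -0.04618156  0.21103095] [[-0.044, 0.999, -0.0], [0.999, 0.044, 0.001], [0.001, -0.0, -1.0]] [-3.57368464e-01 -5.48800251e-02  1.89858229e+00  9.13849738e-04
  1.29829579e+00 -4.01420492e-01]
```

View pics/w1.png

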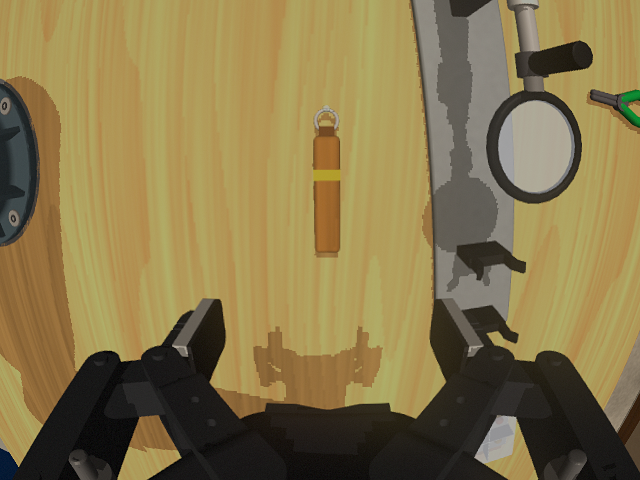

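The wrist view shows the clamp upright in the picture: ring centre about (326.5,119), sides at u=314 and 340, butt at about v=252. The forks are at (490,258) and (490,320), and the knob top is at about (580,54).

```bash
python3 - <<'E'
from h import *
c=cam('wrist')
im=c['pixels'];hsv=cv2.cvtColor(im,cv2.COLOR_RGB2HSV)
m=np.zeros((480,640),np.uint8);h=hsv[90:270,290:365]
m[90:270,290:365]=((h[...,0]<14)&(h[...,1]>150)).astype(np.uint8)*255
k=max(cv2.findContours(cv2.morphologyEx(m,cv2.MORPH_CLOSE,np.ones((15,5))),0,1)[0],key=cv2.contourArea)
print(cv2.boundingRect(k))
for v in(150,200,240):
    s=np.where(m[v])[0]
    if len(s): print(v,s.min(),s.max(),onz(c,s.min(),v,.022).round(4),onz(c,s.max()+1,v,.022).round(4))
print('ring',onz(c,326.5,119,.011),'butt',onz(c,327,251,.022))
E
```

```text
(330, 134, 1, 1)
ring [0.45819627 0.03396387 0.011     ] butt [ 0.46379227 -0.08844803  0.022     ]
```

{"op": "move_arm", "data": {"plan": [0,0.24,-1,0,0,0,0,0.24,-2,0,0,0,0,0.24,-3,0,0,0,0,0.24,-3.7,0,0,0,0,0.24,-4.1,0,0,0,0,0.24,-4.1,0,0,0]}}

```text
time_s: 2.3
eef_pos: [0.4585, -0.0383, 0.005]
eef_rot: [-0.002, 0.694, 0.72, -0.001]
wrist_force: [-0.0, 0.5, 0.9]
opening: 1.004
grasp_force: 0.0
```

{"op": "move_arm", "data": {"plan": [0,0,0,0,0,0,0,0,0,0,0,0,0,0,0,0,0,0,0,0,0,0,0,0,0,0,0,0,0,0,0,0,0,0,0,0], "grip": 10}}

```text
time_s: 3.05
eef_pos: [0.4613, -0.0374, 0.0072]
eef_rot: [0.001, 0.693, 0.721, 0.0]
wrist_force: [-1.4, -0.4, 6.9]
opening: 0.261
grasp_force: 60.1
```

{"op": "move_arm", "data": {"plan": [0,0,0.8,0,0,0,0,0,1.8,0,0,0,0,0,2.8,0,0,0,0.5,-0.6,3.5,0,0,0.117,1.1,-1.2,3.5,0,0,0.117,1.6,-1.7,3.5,0,0,0.117,1.6,-1.7,3.5,0,0,0.117,1.6,-1.7,3.5,0,0,0.117,1.6,-1.7,3.5,0,0,0.117]}}

```text
time_s: 4.18
eef_pos: [0.5396, -0.1212, 0.181]
eef_rot: [-0.0, 0.649, 0.761, -0.0]
wrist_force: [-0.3, 0.1, -0.4]
opening: 0.263
grasp_force: 59.2
```

```bash
python3 - <<'E'
from h import *
c=cam('wrist','w2.png');o=ctrl.get_obs()
print(o['eef_pos'],o['eef_rot'],o['opening'])
E
```

```text
[ 0.53976504 -0.12130212  0.18119042] [-2.80802391e-04  6.49148617e-01  7.60661549e-01 -4.45091206e-05] 0.26131838468999524
```

View pics/w2.png

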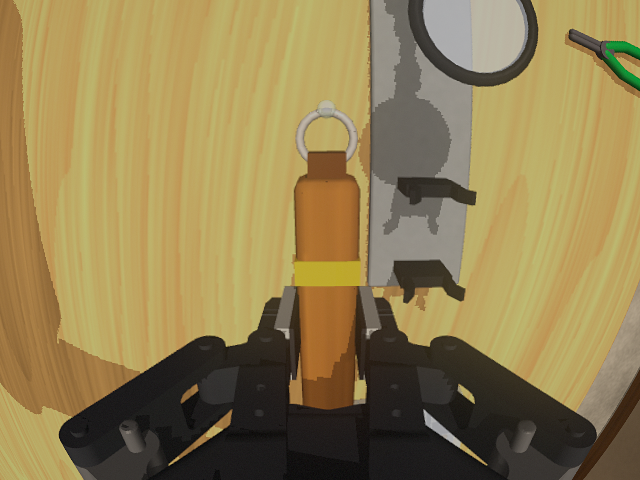

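The clamp is held straight, ring centre at about (327,137), and the forks are at about (430,190) and (428,275).

```bash
python3 - <<'E'
from h import *
im=cv2.imread('pics/w2.png')[165:310,360:485]
im=cv2.convertScaleAbs(im,alpha=1.8,beta=20)
cv2.imwrite('pics/w2c.png',cv2.resize(im,None,fx=4,fy=4,interpolation=cv2.INTER_CUBIC))
E
```

```text
(no output)
```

View pics/w2c.png

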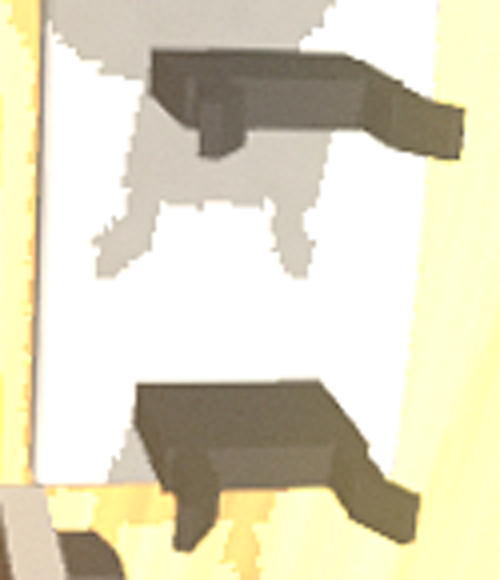

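```bash
python3 - <<'E'
from h import *
c=cam('wrist')
f=lambda p,z:onz(c,p[0]/4+360,p[1]/4+165,z)[:2]
yaw=.162; ax=np.array([-np.sin(yaw),np.cos(yaw)]);xs=np.array([ax[1],-ax[0]])
def rep(n,l,z,sy):
    P=[f(p,z) for p in l]; m=np.mean(P,0)
    print(n,[q.round(4).tolist() for q in P], 'w',[np.linalg.norm(P[i]-P[i+1]).round(4) for i in range(0,len(P),2)],'seat',(m-ax*sy).round(4),'yaw1',[np.arctan2((P[i+1]-P[i])[1],(P[i+1]-P[i])[0]).round(3) for i in range(0,len(P),2)])
    return P
P=rep('tips',[(200,158),(460,160),(178,550),(415,545)],.078,-.005)
rep('base',[(152,50),(350,52),(135,385),(320,380)],.012,.005)
P=rep('floorR',[(365,80),(360,130),(333,445),(335,488)],.05,0); print((np.mean(P,0)-.014*xs).round(4))
l=[f((40,50),.012),f((35,480),.012)];d=l[0]-l[1];print('edge yaw',np.arctan2(-d[0],d[1]),l)
r=onz(c,327,137,.185);print('ring',r);o=ctrl.get_obs()
print('clamp origin',r[:2]-.068*ax, o['eef_pos'],'T',rot(o['eef_rot']).round(3).tolist())
print('corner',f((33,485),.012))
E
```

```text
tips [[0.5935, -0.0908], [0.6414, -0.0828], [0.6065, -0.1649], [0.6541, -0.1581]] w [np.float64(0.0485), np.float64(0.0481)] seat [ 0.623  -0.1192] yaw1 [np.float64(0.166), np.float64(0.141)]
base [[0.5956, -0.0813], [0.6396, -0.0737], [0.6074, -0.1568], [0.6509, -0.1492]] w [np.float64(0.0447), np.float64(0.0441)] seat [ 0.6242 -0.1202] yaw1 [np.float64(0.173), np.float64(0.172)]
floorR [[0.6303, -0.0751], [0.6316, -0.0849], [0.6427, -0.1503], [0.6459, -0.1598]] w [np.float64(0.0099), np.float64(0.01)] seat [ 0.6376 -0.1175] yaw1 [np.float64(-1.445), np.float64(-1.25)]
[ 0.6238 -0.1198]
edge yaw 0.17800204939075273 [array([ 0.57173045, -0.08548906]), array([ 0.58934718, -0.18341085])]
ring [ 0.52962071 -0.05123299  0.185     ]
clamp origin [ 0.54058859 -0.11834264] [ 0.53991892 -0.12143739  0.18132287] T [[-0.157, 0.988, -0.0], [0.988, 0.157, 0.0], [0.0, -0.0, -1.0]]
corner [ 0.58913785 -0.18473632]
```

{"op": "move_arm", "data": {"plan": [0.8,-0.02,0,0,0,0.009,1.66,-0.03,0,0,0,0.009,1.66,-0.03,0,0,0,0.009,1.66,-0.03,-0.8,0,0,0.009,1.66,-0.03,-1.6,0,0,0.009,1.66,-0.03,-1.8,0,0,0.009,1.66,-0.03,-1.8,0,0,0.009,1.66,-0.03,-1.8,0,0,0.009]}}

```text
time_s: 5.28
eef_pos: [0.6246, -0.1242, 0.0935]
eef_rot: [0.002, 0.646, 0.763, 0.001]
wrist_force: [0.9, -0.7, 0.1]
opening: 0.259
grasp_force: 59.4
```

```bash
python3 - <<'E'
from h import *
c=cam('wrist');o=ctrl.get_obs()
print(o['eef_pos'],rot(o['eef_rot']).round(3).tolist())
im=cv2.convertScaleAbs(c['pixels'][60:400,180:480,::-1],alpha=1.6,beta=15)
cv2.imwrite('pics/w3.png',cv2.resize(im,None,fx=1.76,fy=1.76,interpolation=cv2.INTER_CUBIC))
E
```

```text
[ 0.62469769 -0.12423461  0.09360291] [[-0.165, 0.986, 0.003], [0.986, 0.165, -0.001], [-0.002, 0.003, -1.0]]
```

View pics/w3.png

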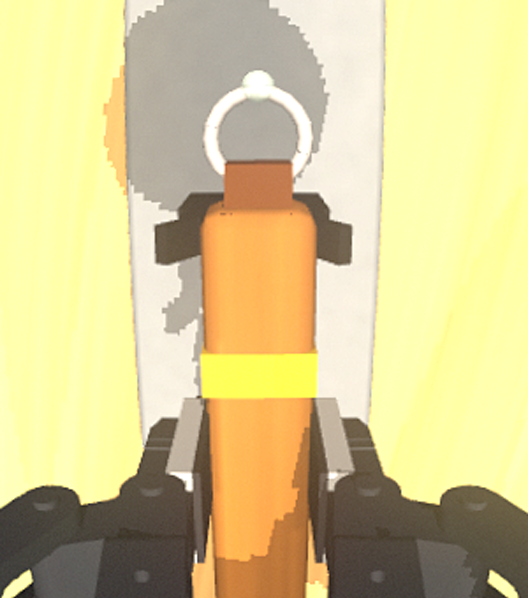

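The clamp sits about 1.4 mm to the right of the forks' centre line (lips 155–352, bar 202–317), so I correct for that while lowering.

{"op": "move_arm", "data": {"plan": [-0.03,0.026,0,0,0,0,-0.03,0.026,-0.2,0,0,0,-0.03,0.026,-0.4,0,0,0,-0.03,0.026,-0.55,0,0,0,-0.03,0.026,-0.65,0,0,0,-0.03,0.026,-0.7,0,0,0,-0.03,0.026,-0.7,0,0,0]}}

```text
time_s: 6.2
eef_pos: [0.6218, -0.1223, 0.0573]
eef_rot: [-0.0, 0.646, 0.763, -0.0]
wrist_force: [-3.8, 1.9, 7.9]
opening: 0.263
grasp_force: 60.3
```

{"op": "move_arm", "data": {"plan": [0,0,0,0,0,0,0,0,0,0,0,0,0,0,0,0,0,0,0,0,0,0,0,0], "grip": 60}}

```text
time_s: 6.7
eef_pos: [0.6218, -0.1224, 0.0561]
eef_rot: [-0.0, 0.646, 0.763, -0.0]
wrist_force: [0.5, -0.1, -0.3]
opening: 0.701
grasp_force: 0.0
```

{"op": "move_arm", "data": {"plan": [0,0,0.4,0,0,0,0,0,1,0,0,0,0,0,2,0,0,0,0,0,3,0,0,0,0,0,3.6,0,0,0,0,0,3.6,0,0,0,0,0,3.6,0,0,0]}}

```text
time_s: 7.58
eef_pos: [0.6214, -0.1222, 0.236]
eef_rot: [-0.0, 0.646, 0.763, -0.0]
wrist_force: [-0.5, 0.1, -0.6]
opening: 0.702
grasp_force: 0.0
```

```bash
python3 - <<'E'
from h import *
c=cam('wrist','w4.png');o=ctrl.get_obs()
print(o['eef_pos'],o['opening'])
E
```

```text
[ 0.62104415 -0.12209062  0.23504405] 0.6988970002546373
```

View pics/w4.png

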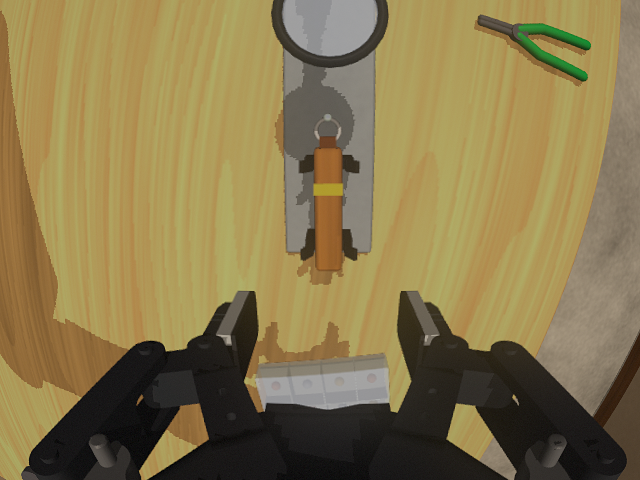

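The clamp is seated between both forks, with the ring towards the lens at (327,131), the butt at about v=268 and the plate end at v=251. Next I check the lengthwise centring and work out the knob's position.

```bash
python3 - <<'E'
from h import *
c=cam('wrist'); yaw=.167
ax=np.array([-np.sin(yaw),np.cos(yaw)]);xs=np.array([ax[1],-ax[0]])
r=onz(c,327.5,131,.061)[:2]; b=onz(c,328.5,269,.072)[:2]; e=onz(c,329,251.5,.012)[:2]
print(r,b,e,'ring-butt',(r-b)@ax,'ring-plateend',(r-e)@ax,'(128) butt', (b-e)@ax,'(5)')
pm=[onz(c,u,155,.078)[:2] for u in(300,359)]; print('f1',pm, np.mean(pm,0)); 
seat=np.array([.6237,-.1197]);O=seat+ax*.115
print('ring@',(r-O)@ax,(r-O)@xs,'expect -.047,0')
k=O+.09*ax; o=ctrl.get_obs(); d=k-o['eef_pos'][:2]
print('knob',k,'shift',d/.05,'z',o['eef_pos'][2])
# top-view knob
t=cam('top'); h=t['pixels'][220:240,265:290].astype(int).sum(2); ys,xs_=np.where(h<95); print(len(ys),onz(t,265+xs_.mean(),220+ys.mean(),.175))
E
```

```text
[ 0.61054386 -0.05333621] [ 0.6310174 -0.1712809] [ 0.63243225 -0.17607906] ring-butt 0.1197070460827477 ring-plateend 0.12467362787355908 (128) butt 0.00496658179081138 (5)
f1 [array([ 0.59185166, -0.07564519]), array([ 0.63864709, -0.06784245])] [ 0.61524938 -0.07174382]
ring@ -0.04737259163762362 -0.0019417990913666583 expect -.047,0
knob [0.58962391 0.08244802] shift [-0.62664364  4.08977517] z 0.23462345926573597
70 [0.58511204 0.0718688  0.175     ]
```

{"op": "move_arm", "data": {"plan": [-0.1,0.8,0.2,0,0,0,-0.3,1.8,0.2,0,0,0,-0.45,2.8,0.2,0,0,0,-0.5,3.2,0.2,0,0,0,-0.5,3.2,0.2,0,0,0,-0.5,3.2,0.2,0,0,0,-0.5,3.2,0.2,0,0,0]}}

```text
time_s: 8.6
eef_pos: [0.5971, 0.0361, 0.246]
eef_rot: [-0.0, 0.647, 0.763, -0.0]
wrist_force: [0.0, 0.3, 0.0]
opening: 0.7
grasp_force: 0.0
```

```bash
python3 - <<'E'
from h import *
c=cam('wrist');o=ctrl.get_obs()
im=cv2.convertScaleAbs(c['pixels'][60:410,160:500,::-1],alpha=1.7,beta=15)
cv2.imwrite('pics/w5.png',cv2.resize(im,None,fx=1.7,fy=1.7,interpolation=cv2.INTER_CUBIC))
print(o['eef_pos'],o['opening'])
E
```

```text
[0.59710395 0.0362304  0.24610084] 0.701301443423171
```

View pics/w5.png

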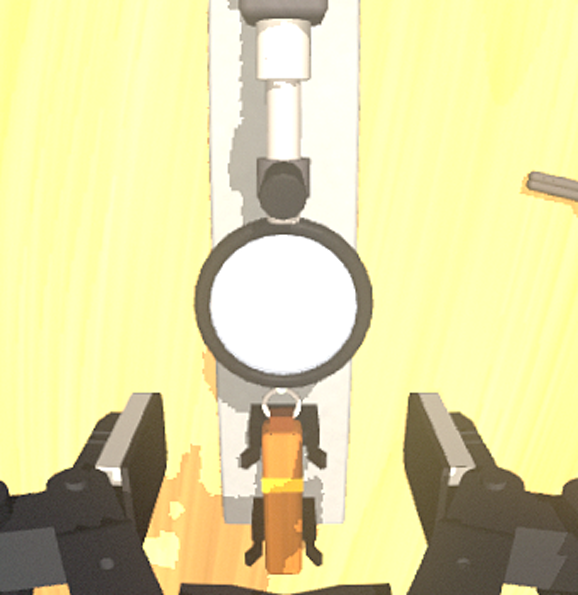

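The knob top is at crop (283,197), the sleeve mouth is at v≈80, and the rod is in line.

```bash
python3 - <<'E'
from h import *
c=cam('wrist');o=ctrl.get_obs()
k=onz(c,326.5,175.9,.187); m=onz(c,160+284/1.7,60+80/1.7,.130+.004); l=onz(c,327,60+302/1.7,.132)
print(k,'mouth',m,'lens',l,np.linalg.norm((k-m)[:2]),np.linalg.norm((k-l)[:2]))
print('shift',(k-o['eef_pos'])/.05)
d=(m-l)[:2];print('yaw',np.arctan2(-d[0],d[1]))
# clamp and fork lips below lens height check: band ray to mouth etc later
E
```

```text
[0.59000675 0.0828959  0.187     ] mouth [0.58383685 0.12223587 0.134     ] lens [0.59876339 0.0308197  0.132     ] 0.03982086152480736 0.052807278746595576
shift [-0.14139248  0.92921539 -1.18297894]
yaw 0.1618528618188397
```

{"op": "move_arm", "data": {"plan": [-0.14,0.93,0,0,0,0,-0.14,0.93,0,0,0,0,-0.14,0.93,-0.6,0,0,0,-0.14,0.93,-1.3,0,0,0,-0.14,0.93,-1.8,0,0,0,-0.14,0.93,-1.92,0,0,0,-0.14,0.93,-1.92,0,0,0,-0.14,0.93,-1.92,0,0,0]}}

```text
time_s: 9.7
eef_pos: [0.5909, 0.0838, 0.1518]
eef_rot: [0.001, 0.646, 0.763, 0.001]
wrist_force: [1.3, -0.1, -0.2]
opening: 0.699
grasp_force: 0.0
```

{"op": "move_arm", "data": {"plan": [0,0,0,0,0,0,0,0,0,0,0,0,0,0,0,0,0,0,0,0,0,0,0,0,0,0,0,0,0,0,0,0,0,0,0,0], "grip": 5}}

```text
time_s: 10.45
eef_pos: [0.5885, 0.0839, 0.151]
eef_rot: [-0.001, 0.646, 0.763, -0.001]
wrist_force: [-8.1, -1.9, 8.1]
opening: 0.17
grasp_force: 58.5
```

{"op": "move_arm", "data": {"plan": [0.04,-0.25,0,0,0,0,0.08,-0.5,0,0,0,0,0.12,-0.75,0,0,0,0,0.165,-1.0,0,0,0,0,0.21,-1.25,0,0,0,0,0.24,-1.45,0,0,0,0,0.263,-1.58,0,0,0,0,0.263,-1.58,0,0,0,0,0.263,-1.58,0,0,0,0]}}

```text
time_s: 11.58
eef_pos: [0.6012, 0.0066, 0.1509]
eef_rot: [-0.002, 0.646, 0.763, -0.0]
wrist_force: [-10.1, 5.9, 8.9]
opening: 0.169
grasp_force: 58.8
```

```bash
python3 - <<'E'
from h import *
o=ctrl.get_obs();print(o['eef_pos'],np.linalg.norm(o['eef_pos'][:2]-[.5885,.0839]),o['wrist_force'],o['opening'])
for n,(a,b,u,v) in {'wrist':(0,330,220,440)}.items():
    c=cam(n)
    im=cv2.convertScaleAbs(c['pixels'][a:b,u:v,::-1],alpha=1.7,beta=15)
    im=cv2.resize(im,None,fx=1.8,fy=1.8,interpolation=cv2.INTER_CUBIC)
s=cam('scene'); 
def px(c,P):
    q=c['A'].T@(np.array(P)-c['origin']); return c['cx']+c['fx']*q[0]/q[2],c['cy']+c['fx']*q[1]/q[2]
P=[.5838,.1225,.130]; u,v=map(int,px(s,P)); print(u,v)
cr=cv2.resize(cv2.convertScaleAbs(s['pixels'][v-55:v+55,u-45:u+45,::-1],alpha=1.3),(390,476),interpolation=cv2.INTER_CUBIC)
H=594;out=np.zeros((H,im.shape[1]+390,3),np.uint8);out[:im.shape[0],:im.shape[1]]=im[:H];out[:476,im.shape[1]:]=cr
cv2.imwrite('pics/w6.png',out);print(out.shape)
E
```

```text
[0.6012315  0.00661655 0.15094892] 0.07832511314225953 [-10.0722678    5.9439386    8.85040167] 0.16895825078571025
354 208
(594, 786, 3)
```

View pics/w6.png

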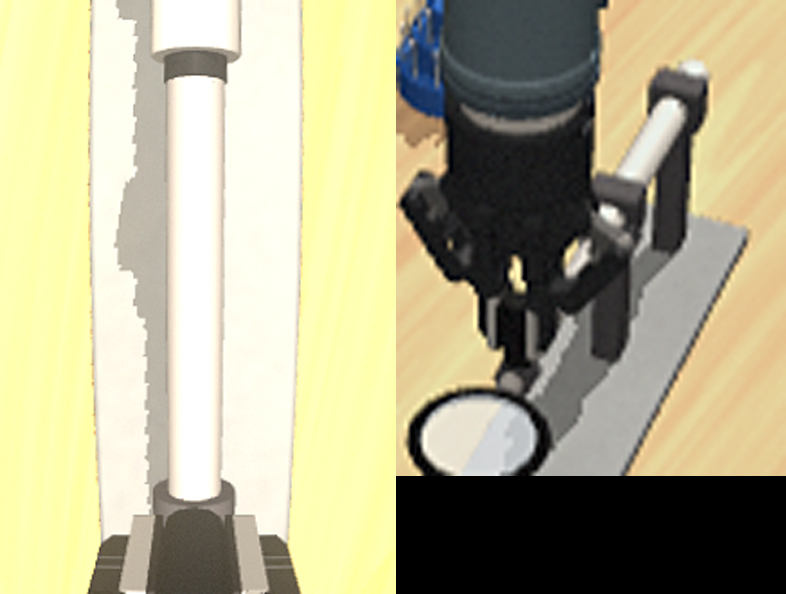

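The band is nearly all out (lower edge at crop v≈77, mouth at about v=55). I get its width from the pixels.

```bash
python3 - <<'E'
from h import *
c=cam('wrist')
g=c['pixels'][:,:,1].astype(int)
print(g[20:52,[320,328,335]].T.tolist())
for u in(328,):
  for v in(28,29,30,31,32,42,43): print(v,onz(c,u,v,.137).round(4),onz(c,u,v,.130).round(4))
E
```

```text
[[178, 177, 178, 179, 180, 179, 113, 79, 71, 49, 54, 55, 52, 53, 52, 54, 53, 54, 53, 52, 53, 50, 86, 152, 148, 147, 147, 147, 147, 147, 146, 146], [178, 178, 178, 178, 182, 155, 87, 81, 54, 56, 62, 62, 60, 61, 61, 61, 60, 62, 62, 61, 58, 48, 175, 174, 171, 172, 171, 170, 170, 171, 171, 171], [178, 178, 178, 178, 178, 174, 103, 83, 66, 47, 52, 52, 57, 56, 56, 56, 57, 54, 55, 56, 56, 51, 92, 161, 155, 154, 153, 153, 153, 153, 154, 152]]
28 [0.5832 0.1223 0.137 ] [0.5829 0.1242 0.13  ]
29 [0.5833 0.1219 0.137 ] [0.583  0.1237 0.13  ]
30 [0.5833 0.1214 0.137 ] [0.583  0.1232 0.13  ]
31 [0.5834 0.121  0.137 ] [0.5831 0.1228 0.13  ]
32 [0.5835 0.1206 0.137 ] [0.5832 0.1223 0.13  ]
42 [0.5842 0.1162 0.137 ] [0.584  0.1177 0.13  ]
43 [0.5843 0.1157 0.137 ] [0.584  0.1173 0.13  ]
```

The visible width is 6.2 mm, so boom is about 0.078, which agrees with the arm's travel. I pull about 2.7 mm more.

{"op": "move_arm", "data": {"plan": [0,-0.03,0,0,0,0,0,-0.054,0,0,0,0,0,-0.054,0,0,0,0,0,-0.054,0,0,0,0,0,-0.054,0,0,0,0]}}

```text
time_s: 12.35
eef_pos: [0.6016, 0.0042, 0.151]
eef_rot: [-0.002, 0.646, 0.764, -0.0]
wrist_force: [-6.1, 6.1, 7.8]
opening: 0.168
grasp_force: 58.6
```

```bash
python3 - <<'E'
from h import *
o=ctrl.get_obs();print(o['eef_pos'],np.linalg.norm(o['eef_pos'][:2]-[.5885,.0839]),o['wrist_force'])
c=cam('wrist');g=c['pixels'][:,:,1].astype(int)
print(g[20:55,328].tolist())
m=np.where(g[20:60,328]<70)[0]+20;a,b=m.min(),m.max()+1
print(a,b,np.linalg.norm(onz(c,328,a,.137)-onz(c,328,b,.137)))
E
```

```text
[0.60159593 0.00424304 0.15095127] 0.08072629780906872 [-6.14432546  6.06711989  7.84831063]
[113, 78, 79, 122, 75, 60, 61, 60, 62, 59, 58, 59, 60, 61, 60, 58, 62, 59, 59, 59, 58, 46, 174, 174, 170, 170, 170, 169, 171, 170, 171, 171, 170, 170, 171]
25 42 0.007608120890855438
```

A light strip of rod now shows between the sleeve and the band. The band is just wholly out at about 0.0807, so I hand in.

```bash
python3 -c "
from bench import ctrl
print(ctrl.hand_in())"
```

```text
the job is handed in; nothing more can be done
None
```

I laid the clamp in both forks, ring end towards the magnifier and centred to within about 1–3 mm, and let go of it; the rod is pulled out about 81 mm, with the dark band just wholly out and the knob still held against the spring, and the job is handed in (no verdict came back).

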